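Square an amber lamp lens into the corner of a bonding jig

TASK

Take the red nudging stick out of its holder and, touching the amber glass lens with nothing but the stick, first press the lens flat against the jig's long blue fence and then slide it along until it presses on the short blue fence too, so that it sits square in the corner touching both. Finish each push with a light but definite press on that fence, kept at about 7 N for a moment; the glass cracks above 10 N. Then stand the stick back in its holder, fully down, and leave everything else on the bench alone.

Things in the scene. Friction and masses are not known exactly. Their poses are not given: they have to be found in the camera images.
- jig: Fixed aluminium jig plate, 180 (x) x 220 (y) x 10 mm. Origin at the centre of its underside, on the bench; its top is 10 mm higher. The two fences stand on it: the long one along its +x side, the short one along its +y side; they meet in a square corner at (70, 80) mm in its x, y. Its -x and -y sides are open. Turned by up to 0.35 rad.
- fence_long: Blue fixed bar on the jig, 12 (x) x 190 (y) x 14 mm, same axes as the jig. Origin at the centre of its underside (jig top), 76 mm along jig +x and 3 mm along jig -y from the jig's centre. The lens touches its -x face, 6 mm from its centre line.
- fence_short: Blue fixed bar on the jig, 80 (x) x 12 (y) x 14 mm, same axes as the jig. Origin at the centre of its underside (jig top), 30 mm along jig +x and 86 mm along jig +y from the jig's centre. The lens touches its -y face, 6 mm from its centre line.
- home (a point): Point on the jig's top with the jig's axes, (35, 30, 10) mm in the jig's frame: the lens's origin is here when it touches both fences squarely.
- lens: Flat amber ribbed glass lamp lens, 70 (x) x 100 (y) x 12 mm, about 210 g, loose on the jig's top, 15 to 40 mm short of each fence and up to 0.2 rad askew. Origin at the centre of its underside. Its long side goes against the long fence. Friction about 0.3: it slides under 0.4 to 1.1 N, rather more while it turns on a fence; flat on the rigid fence the force climbs some 10 N per mm.
- stick: Red nudging stick, 87 mm tall, steel-cored, 140 g, z upward along it when it stands. Origin on its axis at the bottom of the white tip. From the bottom: round white stem 12 mm thick and 32 mm long, black round collar 32 mm wide from 32 to 37 mm, red square handle 22 x 22 mm (sides along its x and y) from 37 to 87 mm. Grip the handle. Loose; it starts standing in the holder.
- holder: Fixed dark block 64 x 64 x 45 mm with an upright square hole (19 mm wide, right through, sides along its x and y) in its centre. Origin at the centre of its underside, on the bench. The stick hangs by its collar on the block's top, so the stick's origin is then 13 mm above the bench. It may stand left or right of the jig.
- jar: Bystander: jar with a blue cap, 60 mm wide, 70 mm tall, loose; on the other side of the jig from the holder. Origin at the centre of its underside.
- spare_lens: Bystander: red lens much like the amber one (70 x 100 x 10 mm), loose on the bench. Origin at the centre of its underside.
- tape: Bystander: yellow tape roll lying flat, 100 mm wide, 25 mm high, loose. Origin at the centre of its underside.
- screwdriver: Bystander: screwdriver lying on the bench beyond the jig, loose.
- brush: Bystander: brush lying on the left of the bench, loose.
- bezel: Bystander: black plastic trim piece with upstanding rims, 50 x 160 x 30 mm, loose, beyond the jig. Origin at the centre of its underside.
Things that resemble listed ones, but are neither listed nor needed, are in the scene too. What is shaped like the stick but purple or yellow is not meant.

How it is judged:
By the outcome, as a careful person would: the job done as asked, in the order asked, and still so for the second after the job is handed in, with the robot touching nothing.
It also fails if it takes over 72 s, if anything falls off the work surface, if the arm or the gripper's body presses on something with over 40 N, if the wrist force passes 120 N, or if a joint passes its speed limit or range.

ROBOT

A 6-joint arm with a two-finger parallel gripper is mounted at the origin on the work surface. World frame = base frame: x ahead of the robot, y to its left, z up, the work surface at z = 0. Lengths are in m, angles in rad, forces in N, time in s.
With the tool pointing down it reaches from about 0.35 to 0.975 m from the base axis. Payload 4.9 kg.
Tool frame: the origin (TCP) lies at the very end of the fingers, on their centre line; the grasp point (between the pads) lies 19 mm behind it (ctrl.pinch_z is the distance from the TCP to the grasp point, in m); z points along the fingers, y is the direction in which the jaws open and shut (so a half turn about z gives the same grasp; the last joint's range is limited). The gripper opens to 85 mm and grips with 20 to 120 N. Pads are 22 mm wide; open, the fingers measure 114 mm over their backs; the gripper's body (76 mm by 85 mm) begins 54 mm behind the grasp point. The pads swing forward as they close: fully open they stand 13 mm farther back than shut.
Start: joints at [-0.119, 0.053, 1.613, -0, 1.476, -0.119], TCP at [0.625, 0, 0.231] pointing down, gripper open.
Joint ranges: [-3.01, 3.01], [-1.01, 2.22], [0.06, 2.58], [-1.02, 4.17], [0.09, 2.62], [-3.14, 3.14]. Speed limits (rad/s): [2.57, 2.57, 3.14, 3.14, 3.14, 3.14].

INTERFACE

Orientations are given as a rotation vector (axis times angle).
In Python, from station import ctrl gives the robot as it stands.
- The arm moves only by the tool carry_out, never from a script. Its argument "series" is a list of rows, each a list of 7 numbers: the shift along the world's x, y, z each as a share of 0.025 m, from -1 to 1, then the turn, a rotation vector about the world's x, y, z each as a share of 0.1 rad, from -1 to 1, then the opening, from 0 (shut) to 1 (fully open). A call has 1 to 12 rows; each row shifts and turns the commanded pose from where the row before left it; what a row does not reach is not made up. A row lasts 1/10 s, in which the tool goes at most 50 mm and 8.59 degrees, less where a joint would pass 70% of its speed; a pose out of reach is approached as far as the arm can. A call with a number of a shift or a turn outside -1 to 1 is refused whole. A call with a gripper value outside its range is refused whole. The fingers move at their own pace and stop on an object; "grip_force" is the grip in N (left out, the last holds). Time passes only in rows, so rows that do not move let the fingers close. It gives the time, the measured TCP pose, the force and the opening at its end, in the units of the state.
- ctrl.get_obs(): the state, without advancing time (a new reading comes with each control period).
- ctrl.get_image(name): name is "scene" or "side" or "wrist"; returns a dict with "frame" (480x640x3 uint8, blue, green, red), "fx", "fy", "cx", "cy" (pixels), "R" (3x3) and "t" (3): a world point X has camera coordinates R X + t; the wrist camera has in their place "hand_eye" (4x4, takes a point from camera to tool coordinates, whose origin is the TCP and whose axes are the flange's). Camera axes: x right, y down, z forward; pixel columns grow to the right and rows downward; lengths in m; the calibration is good to about 2 mm. A picture is of the moment at which its call begins: read the wrist's pose just before it. There is no depth.
- ctrl.finish_job(): hands the job in, once; it reports no verdict.
Trained networks look in a picture, given as the dict that the camera call returned (one of the last four; its "shot" number tells which), for a name from the list of things; names that differ only in an ending like _2 or _b are one class to them, and where a whole thing is asked for, a point or a joint stands for the part that bears it (a point fixed in the world has none). Each returns a list of dicts, best first, with "p" (0 to 1); they miss things now and then, are a little off and sometimes report something else, mostly with a low value. They report only what shows in the picture. A call takes as long as a camera call. They do not tell look-alikes from the thing itself.
- ctrl.trace(picture, name): "mask" (480x640 bool, what is visible of it) and "rect" ([left, top, width, height] as shares, 0 to 1, of the picture: columns of its width, rows of its height, round what is visible of it).
- ctrl.mark_of(picture, name): "position" ([column, row] as shares, 0 to 1, of the picture: columns of its width, rows of its height: a listed point, or the origin of a listed thing).
The state is a dict: "t": time; "q": joint angles; "dq": joint speeds; "effort": joint torques, N m; "tool_pos": TCP position; "tool_rot": TCP orientation; "contact_force": force on the tool from outside, world axes, zero at the start; "wrist_torque": the same for the moment, N m; "opening": finger opening in m.
Only numpy, scipy, OpenCV 4.12 (cv2) and the standard library are available. Lean on these libraries where they do the work, as an engineer would, in place of code of your own. Each camera call takes 0.05 s, during which the arm holds its last target.

## Working session

There is one attempt and no reset: what is moved stays moved. The work goes in short steps, Python scripts to look and compute and a tool call to move; the robot and the scene stay as the last step left them, time stands still between calls to the robot, and variables do not carry over. Pictures are saved under pics/ and viewed, and the job is handed in when it is done.

Besides the shell and the picture viewer there is one more tool, called after "Request:" by a JSON object that holds its "name" and its "arguments". carry_out: Moves the arm, as the interface text tells. Shift numbers are shares of 0.025 m and turn numbers shares of 0.1 rad, none past 1 either way. Its arguments: {"type":"object","properties":{"series":{"type":"array"},"grip_force":{"type":"number"}},"required":["series"]}

```bash
mkdir -p pics; ls; python3 - <<'E'
from station import ctrl
import cv2
o=ctrl.get_obs(); print({k:v for k,v in o.items()})
print(ctrl.pinch_z)
for n in ["scene","side","wrist"]:
    p=ctrl.get_image(n); cv2.imwrite(f"pics/{n}0.png",p["frame"])
    print(n,{k:v for k,v in p.items() if k!="frame"})
E
```

```text
pics
{'t': 0.0, 'q': array([-1.19038148e-01,  5.33534076e-02,  1.61429221e+00, -8.98789604e-06,
        1.47599118e+00, -1.19020366e-01]), 'dq': array([-9.75277846e-05, -9.32665879e-04,  8.40840485e-04,  1.86012574e-03,
       -2.45511415e-03,  9.74000928e-04]), 'effort': array([ 2.70554956e-04, -3.93670499e+01, -3.70175600e+01, -1.62778279e-04,
        6.93513779e-03, -6.06393527e-06]), 'tool_pos': array([6.24379901e-01, 4.82206466e-05, 2.30066223e-01]), 'tool_rot': array([-2.22032751e+00, -2.22028994e+00,  1.99482010e-03]), 'contact_force': array([-0.38675302, -0.61141358,  0.27037523]), 'wrist_torque': array([ 0.00067004,  0.00723411, -0.00295583]), 'opening': 0.08561081052412345}
0.0187
scene {'fx': 447.16870651723025, 'fy': 447.16870651723025, 'cx': 326.8112737687705, 'cy': 241.9136640742966, 'R': array([[-0.3747762 ,  0.92687471,  0.02112045],
       [ 0.5761793 ,  0.25070099, -0.77792444],
       [-0.7263334 , -0.2793784 , -0.62800279]]), 't': array([ 0.2087662 , -0.31158485,  1.68256527]), 'shot': 1}
side {'fx': 454.06599198211643, 'fy': 454.06599198211643, 'cx': 323.40721261206954, 'cy': 233.258638798729, 'R': array([[ 9.40520680e-01, -3.39736420e-01, -1.23219452e-04],
       [-1.66715693e-01, -4.61216885e-01, -8.71484287e-01],
       [ 2.96018121e-01,  8.19669537e-01, -4.90423411e-01]]), 't': array([-0.54960849,  0.13823746,  1.05550168]), 'shot': 2}
wrist {'fx': 367.3720382973312, 'fy': 367.3720382973312, 'cx': 324.67709308585796, 'cy': 233.5390597336518, 'hand_eye': array([[-3.06938514e-04, -9.54553819e-01, -2.98038443e-01,
         7.64667810e-02],
       [ 9.99999640e-01, -5.73080129e-05, -8.46316398e-04,
        -3.51120113e-04],
       [ 7.90774559e-04, -2.98038595e-01,  9.54553493e-01,
        -1.43763051e-01],
       [ 0.00000000e+00,  0.00000000e+00,  0.00000000e+00,
         1.00000000e+00]]), 'shot': 3}
```

View pics/scene0.png

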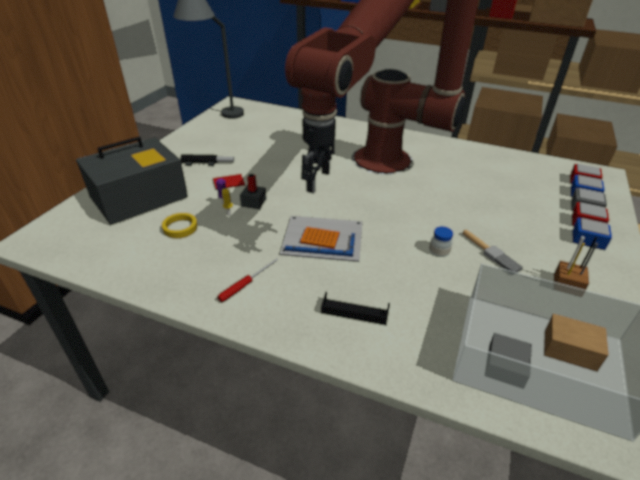

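View pics/side0.png

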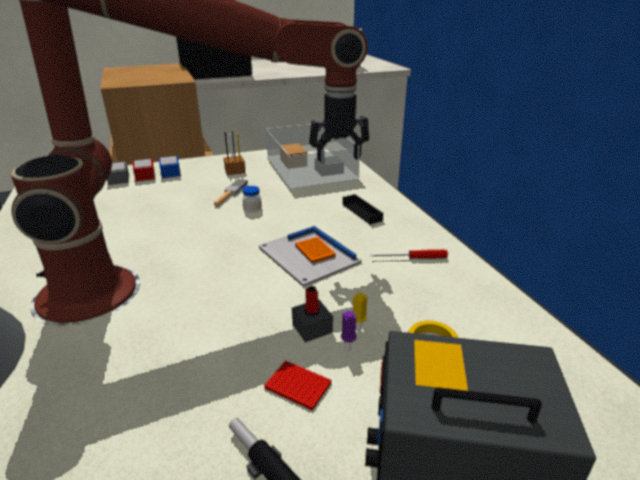

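View pics/wrist0.png

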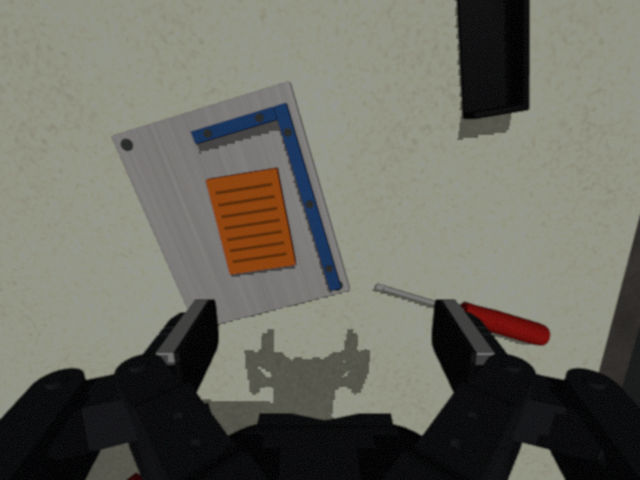

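The wrist view shows the jig (plate corners about (112,135), (290,82), (350,290)), the fences along +x and +y, and the amber lens at (250,222). The red stick in its dark holder is on the −y side, at scene (253,190) and side (312,315), with the purple and yellow look-alikes next to it.

```bash
cat > h.py <<'E'
import numpy as np, cv2
from scipy.spatial.transform import Rotation as Rot
from station import ctrl
def shot(name):
    o=ctrl.get_obs(); p=ctrl.get_image(name)
    if name=="wrist":
        T=np.eye(4); T[:3,:3]=Rot.from_rotvec(o["tool_rot"]).as_matrix(); T[:3,3]=o["tool_pos"]
        C=T@p["hand_eye"]; p["Rw"]=C[:3,:3]; p["c"]=C[:3,3]
    else:
        p["Rw"]=p["R"].T; p["c"]=-p["R"].T@p["t"]
    return p
def ray(p,uv,z):
    uv=np.atleast_2d(uv).astype(float)
    d=np.c_[(uv[:,0]-p["cx"])/p["fx"],(uv[:,1]-p["cy"])/p["fy"],np.ones(len(uv))]@p["Rw"].T
    return (p["c"]+d*((z-p["c"][2])/d[:,2])[:,None])[:,:2]
def proj(p,X):
    c=(np.atleast_2d(X)-p["c"])@p["Rw"]
    return np.c_[c[:,0]/c[:,2]*p["fx"]+p["cx"],c[:,1]/c[:,2]*p["fy"]+p["cy"]]
def tri(ps,uvs):
    A=[];b=[]
    for p,uv in zip(ps,uvs):
        d=p["Rw"]@np.array([(uv[0]-p["cx"])/p["fx"],(uv[1]-p["cy"])/p["fy"],1]);d/=np.linalg.norm(d)
        P=np.eye(3)-np.outer(d,d);A.append(P);b.append(P@p["c"])
    return np.linalg.lstsq(np.vstack(A),np.hstack(b),rcond=None)[0]
def rect(p,name,z,i=0):
    r=ctrl.trace(p,name)
    if not r: print(name,"none");return None
    m=r[i]["mask"].astype(np.uint8)
    c=max(cv2.findContours(m,cv2.RETR_EXTERNAL,cv2.CHAIN_APPROX_NONE)[0],key=len)[:,0]
    w=ray(p,c,z); (cx,cy),(a,b),an=cv2.minAreaRect((w*1000).astype(np.float32))
    box=cv2.boxPoints(((cx,cy),(a,b),an))
    print(name,"p%.2f"%r[i]["p"],"c",np.round([cx,cy],1),"size",np.round([a,b],1),"ang",round(an,2)); return box,r[i]["mask"]
E
python3 - <<'E'
from h import *
p=shot("wrist")
for n,z in [("jig",.01),("fence_long",.024),("fence_short",.024),("lens",.022)]:
    r=rect(p,n,z)
    if r: print(np.round(r[0],1).tolist())
for n in ["jig","fence_long","fence_short","home","lens"]:
    z=.01 if n!="jig" else 0
    print(n,[(round(r["p"],2),np.round(ray(p,np.array(r["position"])*[640,480],z)[0],4)) for r in ctrl.mark_of(p,n)][:2])
s=shot("scene");d=shot("side")
for n,z in [("stick",.013),("holder",0),("jig",0),("lens",.01),("jar",0),("spare_lens",0)]:
  for q in (s,d):
    print(n,[(round(r["p"],2),np.round(r["position"],3),np.round(ray(q,np.array(r["position"])*[640,480],z)[0],4)) for r in ctrl.mark_of(q,n)][:4])
E
```

```text
jig p0.60 c [534.2 -20.3] size [182.2 221. ] ang 15.6
[[416.79998779296875, 61.70000076293945], [476.20001220703125, -151.1999969482422], [651.7000122070312, -102.19999694824219], [592.2000122070312, 110.69999694824219]]
fence_long p0.96 c [608.5  -1.8] size [ 14.8 189.6] ang 16.18
[[575.0, 87.19999694824219], [627.7999877929688, -94.9000015258789], [642.0999755859375, -90.69999694824219], [589.2999877929688, 91.30000305175781]]
fence_short p0.88 c [539.6  71.1] size [80.6 12.6] ang 15.8
[[499.1000061035156, 66.0999984741211], [502.5, 54.0], [580.0999755859375, 76.0], [576.5999755859375, 88.0999984741211]]
lens p0.74 c [551.4 -22.3] size [ 72.1 101.2] ang 9.09
[[507.8999938964844, 22.0], [523.7999877929688, -77.9000015258789], [595.0, -66.5999984741211], [579.0, 33.400001525878906]]
jig []
fence_long [(0.65, array([ 0.6054, -0.0028]))]
fence_short [(0.77, array([0.5391, 0.0737]))]
home [(0.77, array([0.5591, 0.0173])), (0.42, array([ 0.767 , -0.1217]))]
lens [(0.66, array([ 0.5509, -0.022 ])), (0.33, array([ 0.7676, -0.1208]))]
stick [(0.73, array([0.357, 0.444]), array([ 0.5488, -0.
[... 364 characters left out ...]
6, -0.2863])), (0.24, array([0.562, 0.439]), array([0.7691, 0.1763]))]
jig [(0.97, array([0.502, 0.5  ]), array([ 0.5402, -0.0231]))]
jig [(0.7, array([0.673, 0.721]), array([ 0.6582, -0.4238])), (0.69, array([0.482, 0.53 ]), array([ 0.5377, -0.0154]))]
lens [(0.9, array([0.499, 0.496]), array([ 0.5465, -0.0272]))]
lens [(0.87, array([0.492, 0.517]), array([ 0.558 , -0.0062])), (0.73, array([0.486, 0.68 ]), array([ 0.4485, -0.299 ]))]
jar [(0.59, array([0.688, 0.517]), array([0.4394, 0.3027]))]
jar [(0.88, array([0.397, 0.431]), array([0.4621, 0.3162]))]
spare_lens [(0.58, array([0.362, 0.387]), array([ 0.3918, -0.4153]))]
spare_lens [(0.56, array([0.469, 0.805]), array([ 0.3831, -0.4332]))]
```

Request:
{"name": "carry_out", "arguments": {"series": [[-0.6,-1,-0.1,0,0,0,1],[-0.6,-1,-0.1,0,0,0,1],[-0.6,-1,-0.1,0,0,0,1],[-0.6,-1,-0.1,0,0,0,1],[-0.6,-1,-0.1,0,0,0,1],[-0.6,-1,-0.1,0,0,0,1],[-0.6,-1,-0.1,0,0,0,1],[-0.6,-1,-0.1,0,0,0,1],[-0.6,-1,-0.1,0,0,0,1],[-0.6,-1,-0.1,0,0,0,1],[0,0,0,0,0,0,1],[0,0,0,0,0,0,1]]}}

```text
t: 2.55
tool_pos: [0.4748, -0.2502, 0.2063]
tool_rot: [-2.223, -2.22, -0.001]
contact_force: [-0.1, 0.5, 0.1]
opening: 0.0856
```

```bash
python3 - <<'E'
from h import *
print(ctrl.get_obs()["tool_pos"],ctrl.get_obs()["contact_force"])
p=shot("wrist"); cv2.imwrite("pics/w1.png",p["frame"])
r=rect(p,"holder",.045)
print(ctrl.trace(p,"holder")[0]["rect"] if r else "")
for n,z in (("stick",.013),("holder",0)):
  print(n,[(round(r["p"],2),np.array(r["position"])*[640,480],np.round(ray(p,np.array(r["position"])*[640,480],z)[0],4)) for r in ctrl.mark_of(p,n)])
for i,r in enumerate(ctrl.trace(p,"stick")): print(i,r["p"],np.round(np.array(r["rect"])*[640,480,640,480]))
E
```

```text
[ 0.47482644 -0.25023372  0.20633975] [-0.06972602  0.5151748   0.08998744]
holder p0.94 c [ 450.8 -289.5] size [65.7 75.2] ang 7.19
[0.4059, 0.4467, 0.1253, 0.1765]
stick [(0.94, array([388.928, 278.016]), array([ 0.5383, -0.3256])), (0.87, array([348.288, 314.88 ]), array([ 0.4984, -0.367 ])), (0.62, array([302.016, 247.392]), array([ 0.4521, -0.293 ]))]
holder [(0.91, array([301.12, 247.68]), array([ 0.4503, -0.2979]))]
0 0.9 [332. 311.  35.  72.]
1 0.65 [279. 244.  40.  59.]
2 0.6 [377. 274.  46.  61.]
```

View pics/w1.png

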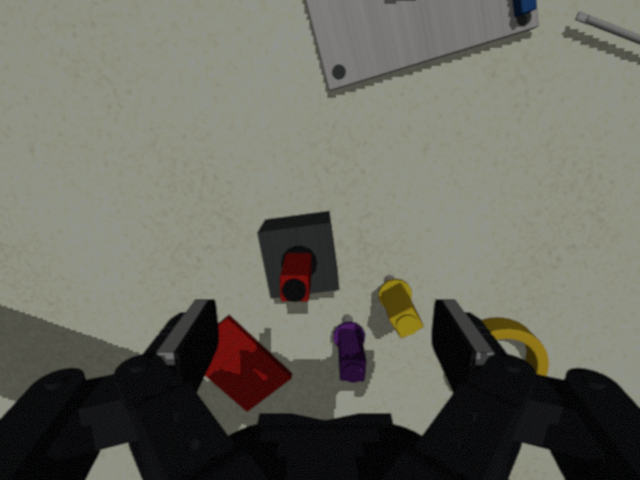

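```bash
python3 - <<'E'
from h import *
p=shot("wrist"); f=p["frame"][200:320,240:370]
cv2.imwrite("pics/z1.png",cv2.resize(f,None,fx=5,fy=5,interpolation=cv2.INTER_CUBIC))
E
```

```text
(no output)
```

View pics/z1.png

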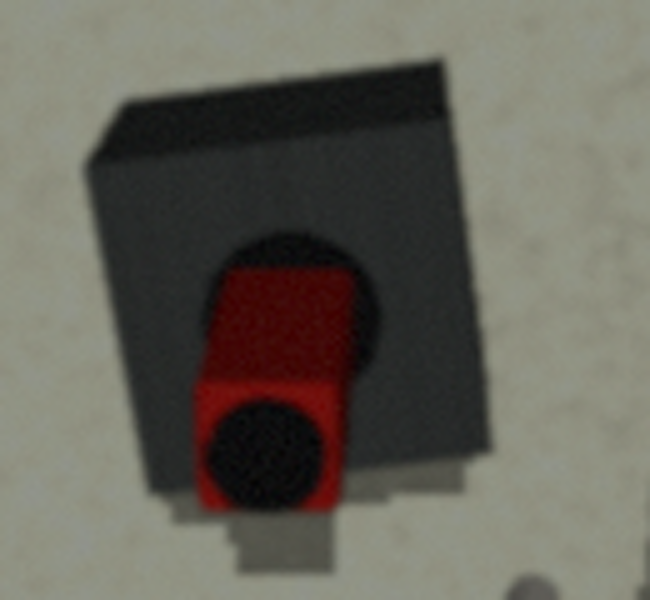

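```bash
python3 - <<'E'
from h import *
p=shot("wrist")
z=lambda L: np.array(L)/5.+[240,200]-0.4
c=ray(p,z([(88,165),(445,122),(490,452),(150,492)]),.045); print(c.round(4),c.mean(0))
h=ray(p,z([(197,382),(345,380),(338,510),(200,510)]),.100); print(h.round(4),h.mean(0))
print(ray(p,z([(266,455)]),.1), ray(p,z([(292,320)]),.050))
E
```

```text
[[ 0.4161 -0.2674]
 [ 0.4782 -0.2596]
 [ 0.4867 -0.3223]
 [ 0.4242 -0.3304]] [ 0.45128429 -0.29492299]
[[ 0.4411 -0.284 ]
 [ 0.463  -0.2836]
 [ 0.4616 -0.305 ]
 [ 0.4407 -0.3051]] [ 0.45160127 -0.29443226]
[[ 0.45096935 -0.29587656]] [[ 0.45140125 -0.29433495]]
```

Request:
{"name": "carry_out", "arguments": {"series": [[-0.47,-0.885,0,0,0,0,0.6],[-0.47,-0.885,0,0,0,0,0.6],[0,0,-1,0,0,0,0.6],[0,0,-1,0,0,0,0.6],[0,0,-1,0,0,0,0.6],[0,0,-1,0,0,0,0.6],[0,0,-0.6,0,0,0,0.6],[0,0,-0.6,0,0,0,0.6],[0,0,-0.4,0,0,0,0.6],[0,0,-0.3,0,0,0,0.6],[0,0,0,0,0,0,0.6],[0,0,0,0,0,0,0.6]], "grip_force": 60}}

```text
t: 4.15
tool_pos: [0.4519, -0.2946, 0.0594]
tool_rot: [2.221, 2.221, 0.0]
contact_force: [-0.2, 0.2, -0.1]
opening: 0.0515
```

```bash
python3 - <<'E'
from h import *
p=shot("wrist"); cv2.imwrite("pics/w2.png",p["frame"])
E
```

```text
(no output)
```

View pics/w2.png

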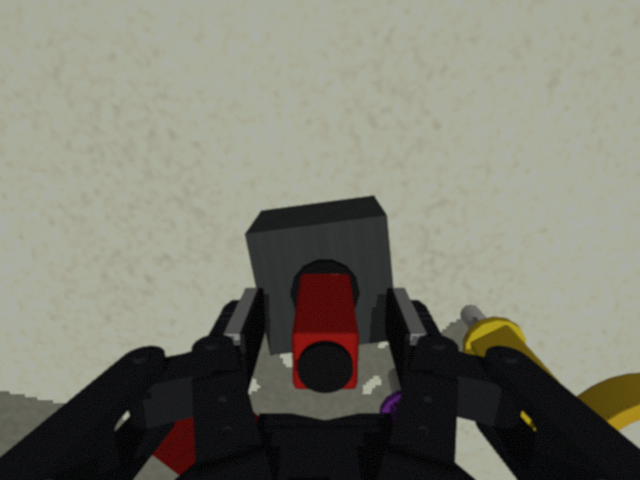

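The fingers straddle the red handle, which is centred at column 325. Closing now.

Request:
{"name": "carry_out", "arguments": {"series": [[0,0,0,0,0,0,0.2],[0,0,0,0,0,0,0],[0,0,0,0,0,0,0],[0,0,0,0,0,0,0],[0,0,0,0,0,0,0],[0,0,0,0,0,0,0]], "grip_force": 80}}

```text
t: 4.8
tool_pos: [0.452, -0.2947, 0.0597]
tool_rot: [2.22, 2.22, 0.0]
contact_force: [0.5, 0.5, 4.0]
opening: 0.0208
```

Request:
{"name": "carry_out", "arguments": {"series": [[0,0,0.2,0,0,0,0],[0,0,0.6,0,0,0,0],[0,0,0.9,0,0,0,0],[0,0,0.7,0,0,0,0],[0,0,0,0,0,0,0]], "grip_force": 120}}

```text
t: 5.3
tool_pos: [0.4529, -0.2955, 0.1222]
tool_rot: [2.217, 2.217, 0.001]
contact_force: [-0.5, -0.5, -1.6]
opening: 0.0209
```

```bash
python3 - <<'E'
from h import *
o=ctrl.get_obs();print(o["contact_force"],o["wrist_torque"],o["tool_pos"])
p=shot("side"); 
cv2.imwrite("pics/s2.png",cv2.resize(p["frame"][150:400,180:480],None,fx=2.5,fy=2.5))
E
```

```text
[-0.46025285 -0.51211271 -1.63298097] [-0.02109498 -0.0286679   0.00654423] [ 0.45292468 -0.2954646   0.1222324 ]
```

View pics/s2.png

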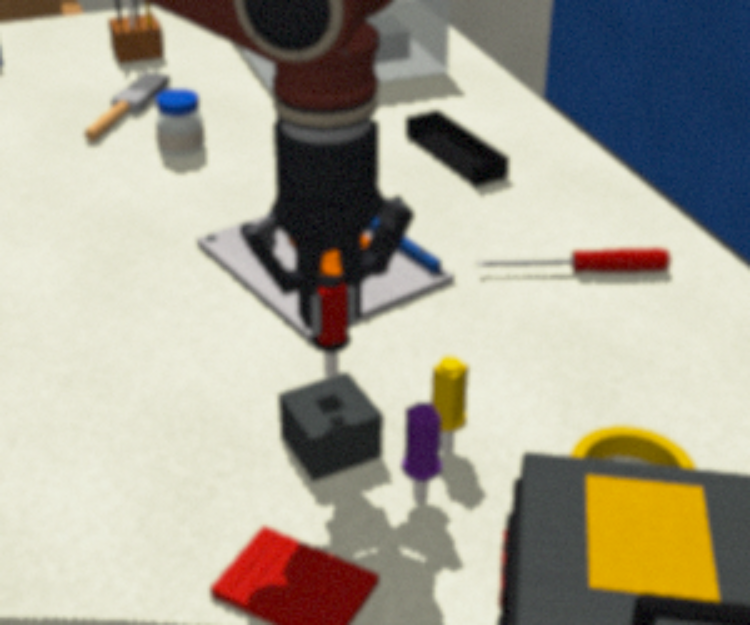

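Request:
{"name": "carry_out", "arguments": {"series": [[0.19,1,0,0,0,0.27,0],[0.19,1,0,0,0,0.27,0],[0.19,1,0,0,0,0.27,0],[0.19,1,0,0,0,0.27,0],[0.19,1,0,0,0,0.27,0],[0.19,1,0,0,0,0.27,0],[0.19,1,0,0,0,0.27,0],[0.19,1,0,0,0,0.27,0],[0.19,1,0,0,0,0.27,0],[0.2,1,0,0,0,0.27,0],[0.05,0.2,0,0,0,0,0],[0,0,0,0,0,0,0]]}}

```text
t: 6.55
tool_pos: [0.4997, -0.0387, 0.1176]
tool_rot: [-1.9, -2.5, 0.002]
contact_force: [0.0, 0.3, -0.9]
opening: 0.0206
```

```bash
python3 - <<'E'
from h import *
o=ctrl.get_obs();print(o["contact_force"],o["q"],o["tool_pos"])
p=shot("wrist"); cv2.imwrite("pics/w3.png",p["frame"])
for n,z in [("jig",.01),("fence_long",.024),("fence_short",.024),("lens",.022)]:
    r=rect(p,n,z)
    if r: print(np.round(r[0],1).tolist())
E
```

```text
[ 0.02530521  0.30284146 -0.9459535 ] [-2.25575481e-01 -1.46811874e-01  2.00155420e+00 -4.54149719e-04
  1.28903256e+00 -4.96744399e-01] [ 0.49969324 -0.03866656  0.11758483]
jig p0.96 c [534.7 -19.3] size [182.2 220.1] ang 15.8
[[417.1000061035156, 61.79999923706055], [477.0, -150.0], [652.2999877929688, -100.4000015258789], [592.4000244140625, 111.4000015258789]]
fence_long p0.86 c [605.8  -2.8] size [ 17.7 189.8] ang 15.73
[[571.5, 86.0999984741211], [623.0, -96.5999984741211], [640.0, -91.80000305175781], [588.5999755859375, 90.9000015258789]]
fence_short p0.58 c [539.2  70.8] size [81.7 13.5] ang 15.52
[[498.0, 66.30000305175781], [501.6000061035156, 53.400001525878906], [580.2999877929688, 75.19999694824219], [576.7000122070312, 88.19999694824219]]
lens p0.73 c [550.1 -22.5] size [ 71.6 100.8] ang 9.17
[[506.70001220703125, 21.600000381469727], [522.7999877929688, -78.0], [593.5, -66.5999984741211], [577.4000244140625, 33.0]]
```

View pics/w3.png

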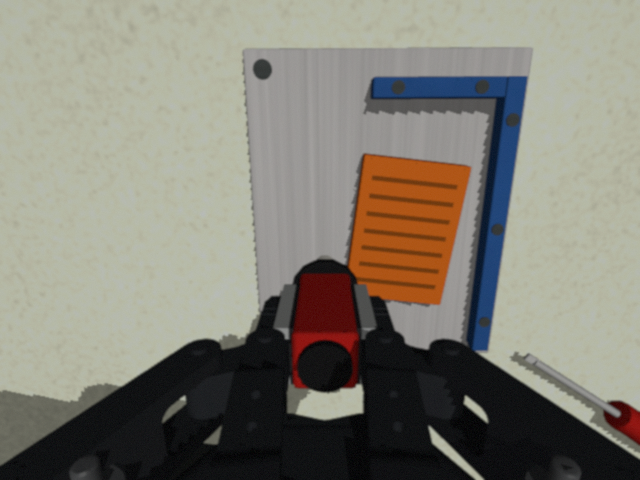

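Request:
{"name": "carry_out", "arguments": {"series": [[0,0,-0.8,0,0,0,0],[0,0,-0.8,0,0,0,0],[0,0,-0.5,0,0,0,0],[0,0,-0.2,0,0,0,0],[0,0,0,0,0,0,0],[0,0,0,0,0,0,0],[0,0,0,0,0,0,0]]}}

```text
t: 7.5
tool_pos: [0.5013, -0.0395, 0.0624]
tool_rot: [1.901, 2.499, 0.001]
contact_force: [0.3, 0.0, -1.6]
opening: 0.0209
```

Request:
{"name": "carry_out", "arguments": {"series": [[0,0,-0.08,0,0,0,0],[0.077,0.022,0,0,0,0,0],[0.077,0.022,0,0,0,0,0],[0.077,0.022,0,0,0,0,0],[0.077,0.022,0,0,0,0,0],[0.077,0.022,0,0,0,0,0],[0.077,0.022,0,0,0,0,0],[0.077,0.022,0,0,0,0,0],[0.077,0.022,0,0,0,0,0],[0.077,0.022,0,0,0,0,0],[0.077,0.022,0,0,0,0,0],[0,0,0,0,0,0,0]]}}

```text
t: 8.7
tool_pos: [0.5201, -0.0337, 0.0594]
tool_rot: [1.902, 2.5, 0.0]
contact_force: [-0.8, 0.1, -0.5]
opening: 0.0205
```

```bash
cat >> h.py <<'E'
U=np.array([np.cos(.2749),np.sin(.2749)]);V=np.array([-U[1],U[0]]);J=np.array([.5346,-.0196])
def st():
    o=ctrl.get_obs();d=o["tool_pos"][:2]-J;f=o["contact_force"][:2]
    print("t %.2f jig xy %.2f %.2f z %.4f  f %.2f %.2f fz %.2f"%(o["t"],d@U*1e3,d@V*1e3,o["tool_pos"][2],f@U,f@V,o["contact_force"][2]))
E
python3 - <<'E'
from h import *
st()
p=shot("wrist"); cv2.imwrite("pics/w4.png",p["frame"])
for n,z in [("fence_long",.024),("lens",.022)]:
    rect(p,n,z)
E
```

```text
t 8.70 jig xy -17.82 -9.62 z 0.0594  f -0.73 0.32 fz -0.49
fence_long p0.94 c [601.8  11.4] size [ 18.4 160.5] ang 15.77
lens p0.96 c [558.6 -19.3] size [ 71.4 101.2] ang 9.87
```

View pics/w4.png

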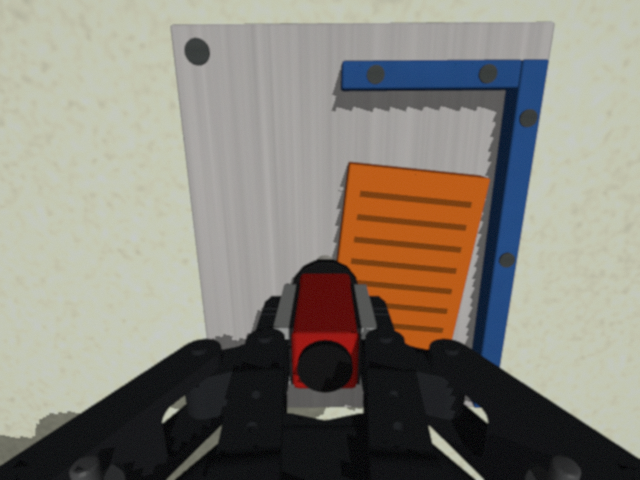

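The lens is sliding with the stick, with about 6 mm left before its top-right corner reaches the fence. Next push is in 1 mm steps.

Request:
{"name": "carry_out", "arguments": {"series": [[0.038,0.011,0,0,0,0,0],[0.038,0.011,0,0,0,0,0],[0.038,0.011,0,0,0,0,0],[0.038,0.011,0,0,0,0,0],[0.038,0.011,0,0,0,0,0],[0.038,0.011,0,0,0,0,0],[0,0,0,0,0,0,0]]}}

```text
t: 9.55
tool_pos: [0.5256, -0.032, 0.0593]
tool_rot: [1.902, 2.5, 0.0]
contact_force: [-0.1, 0.5, -0.7]
opening: 0.0208
```

```bash
python3 -c "
from h import *
st()"
```

```text
t 9.55 jig xy -12.03 -9.54 z 0.0593  f 0.03 0.52 fz -0.73
```

Request:
{"name": "carry_out", "arguments": {"series": [[0.02,0.0055,0,0,0,0,0],[0.02,0.0055,0,0,0,0,0],[0.02,0.0055,0,0,0,0,0],[0.02,0.0055,0,0,0,0,0],[0.02,0.0055,0,0,0,0,0],[0.02,0.0055,0,0,0,0,0],[0,0,0,0,0,0,0]]}}

```text
t: 10.25
tool_pos: [0.5285, -0.0313, 0.0593]
tool_rot: [1.902, 2.5, 0.0]
contact_force: [-0.2, -0.6, -1.9]
opening: 0.0207
```

```bash
python3 - <<'E'
from h import *
st()
p=shot("wrist"); cv2.imwrite("pics/w5.png",p["frame"])
for n,z in [("fence_long",.024),("lens",.022)]:
    rect(p,n,z)
E
```

```text
t 10.25 jig xy -9.05 -9.58 z 0.0593  f -0.31 -0.51 fz -1.89
fence_long p0.84 c [601.3  14.6] size [ 17.8 154.3] ang 15.47
lens p0.78 c [566.6 -17. ] size [ 70.7 101.2] ang 11.96
```

View pics/w5.png

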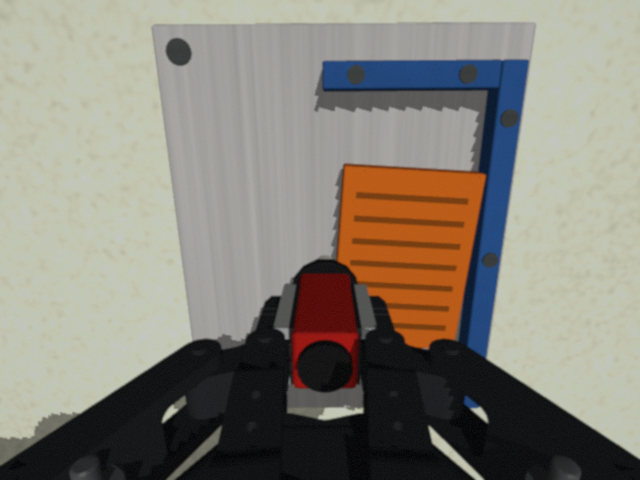

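The lens's corner is on the fence and it is turning flush (12° against 15.7°), with roughly 3 mm left.

Request:
{"name": "carry_out", "arguments": {"series": [[0.016,0.0045,0,0,0,0,0],[0.016,0.0045,0,0,0,0,0],[0.016,0.0045,0,0,0,0,0],[0.016,0.0045,0,0,0,0,0],[0.012,0.0035,0,0,0,0,0],[0,0,0,0,0,0,0],[0,0,0,0,0,0,0]]}}

```text
t: 11.1
tool_pos: [0.5304, -0.0307, 0.0593]
tool_rot: [1.902, 2.5, 0.0]
contact_force: [-0.8, 0.2, -0.7]
opening: 0.0206
```

```bash
python3 - <<'E'
from h import *
st()
p=shot("wrist"); 
for n,z in [("lens",.022)]:
    rect(p,n,z)
st()
E
```

```text
t 11.10 jig xy -7.06 -9.54 z 0.0593  f -0.69 0.38 fz -0.75
lens p0.73 c [568.  -15.8] size [ 71.2 101.2] ang 14.14
t 11.20 jig xy -7.07 -9.58 z 0.0593  f 0.95 0.62 fz -1.23
```

Request:
{"name": "carry_out", "arguments": {"series": [[0.008,0.0022,0,0,0,0,0],[0.008,0.0022,0,0,0,0,0],[0.008,0.0022,0,0,0,0,0],[0.008,0.0022,0,0,0,0,0],[0,0,0,0,0,0,0]]}}

```text
t: 11.7
tool_pos: [0.5312, -0.0305, 0.0593]
tool_rot: [-1.902, -2.5, -0.0]
contact_force: [-1.2, -0.8, -1.0]
opening: 0.0208
```

```bash
cat >> h.py <<'E'
def avg(n=6):
    F=[]
    for i in range(n):
        F.append(ctrl.get_obs()["contact_force"].copy()); ctrl.get_image("side")
    F=np.array(F); st(); print("avg along x %.2f y %.2f z %.2f sd %.2f"%(F[:,:2].mean(0)@U,F[:,:2].mean(0)@V,F[:,2].mean(),F.std(0).mean()))
E
python3 - <<'E'
from h import *
avg()
p=shot("wrist"); rect(p,"lens",.022)
E
```

```text
t 12.00 jig xy -6.30 -9.55 z 0.0593  f -0.70 0.11 fz -0.96
avg along x -0.82 y -0.04 z -1.68 sd 0.37
lens p0.65 c [569.  -15.9] size [ 71.1 102.1] ang 15.27
```

Request:
{"name": "carry_out", "arguments": {"series": [[0.006,0.0017,0,0,0,0,0],[0.006,0.0017,0,0,0,0,0],[0.006,0.0017,0,0,0,0,0],[0,0,0,0,0,0,0]]}}

```text
t: 12.5
tool_pos: [0.5316, -0.0304, 0.0593]
tool_rot: [-1.902, -2.5, 0.0]
contact_force: [-1.0, 0.3, -1.6]
opening: 0.0208
```

```bash
python3 - <<'E'
from h import *
avg(4)
E
```

```text
t 12.70 jig xy -5.80 -9.58 z 0.0593  f -1.08 -0.39 fz -1.58
avg along x -0.78 y -0.18 z -1.53 sd 0.43
```

Request:
{"name": "carry_out", "arguments": {"series": [[0.006,0.0017,0,0,0,0,0],[0.006,0.0017,0,0,0,0,0],[0.006,0.0017,0,0,0,0,0],[0,0,0,0,0,0,0]]}}

```text
t: 13.1
tool_pos: [0.5319, -0.0303, 0.0592]
tool_rot: [-1.902, -2.5, 0.001]
contact_force: [-0.1, -0.8, -1.0]
opening: 0.0208
```

```bash
python3 - <<'E'
from h import *
avg(4)
E
```

```text
t 13.30 jig xy -5.53 -9.54 z 0.0592  f -1.88 -0.33 fz 0.26
avg along x -1.41 y -0.36 z -0.94 sd 0.57
```

Request:
{"name": "carry_out", "arguments": {"series": [[0.004,0.0011,0,0,0,0,0],[0.004,0.0011,0,0,0,0,0],[0,0,0,0,0,0,0]]}}

```text
t: 13.6
tool_pos: [0.5319, -0.0302, 0.0592]
tool_rot: [-1.902, -2.5, 0.001]
contact_force: [-3.3, -0.6, -0.6]
opening: 0.0208
```

```bash
python3 - <<'E'
from h import *
avg(4)
E
```

```text
t 13.80 jig xy -5.42 -9.50 z 0.0592  f -3.82 -0.30 fz -0.92
avg along x -3.56 y -0.10 z -0.03 sd 0.36
```

Request:
{"name": "carry_out", "arguments": {"series": [[0.004,0.0011,0,0,0,0,0],[0.004,0.0011,0,0,0,0,0],[0.004,0.0011,0,0,0,0,0],[0,0,0,0,0,0,0],[0,0,0,0,0,0,0]]}}

```text
t: 14.3
tool_pos: [0.532, -0.0302, 0.0591]
tool_rot: [-1.902, -2.499, 0.001]
contact_force: [-4.7, -2.3, -0.8]
opening: 0.0206
```

```bash
python3 - <<'E'
from h import *
avg(8)
E
```

```text
t 14.70 jig xy -5.35 -9.49 z 0.0591  f -4.63 0.18 fz -0.16
avg along x -4.82 y -0.47 z 0.08 sd 0.52
```

Request:
{"name": "carry_out", "arguments": {"series": [[0.004,0.0011,0,0,0,0,0],[0.004,0.0011,0,0,0,0,0],[0.004,0.0011,0,0,0,0,0],[0,0,0,0,0,0,0],[0,0,0,0,0,0,0]]}}

```text
t: 15.2
tool_pos: [0.5321, -0.0301, 0.059]
tool_rot: [-1.901, -2.499, 0.002]
contact_force: [-5.2, -1.6, 0.8]
opening: 0.0207
```

```bash
python3 - <<'E'
from h import *
avg(6)
E
```

```text
t 15.50 jig xy -5.25 -9.45 z 0.0590  f -5.51 -0.91 fz 0.74
avg along x -5.35 y -0.60 z 0.55 sd 0.37
```

```bash
python3 - <<'E'
from h import *
p=shot("wrist"); cv2.imwrite("pics/w6.png",p["frame"]); rect(p,"lens",.022)
s=shot("side"); cv2.imwrite("pics/s6.png",cv2.resize(s["frame"][180:320,230:400],None,fx=4,fy=4,interpolation=cv2.INTER_CUBIC))
avg(2)
E
```

```text
lens p0.69 c [569.6 -15.3] size [ 70.3 101.3] ang 15.94
t 15.75 jig xy -5.25 -9.45 z 0.0590  f -5.20 0.00 fz 0.67
avg along x -6.05 y -0.04 z 0.62 sd 0.33
```

View pics/w6.png

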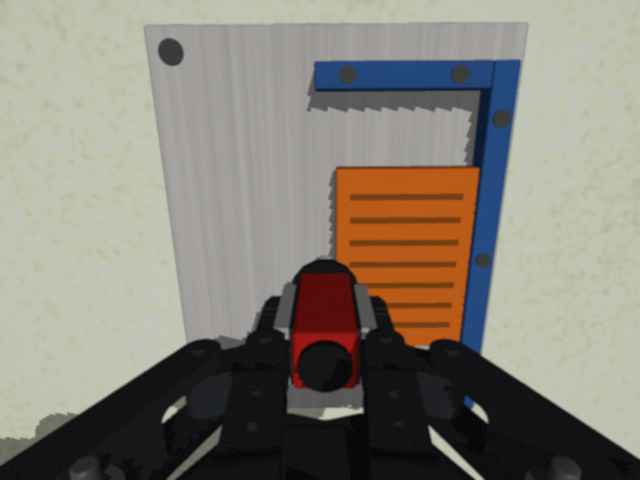

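View pics/s6.png

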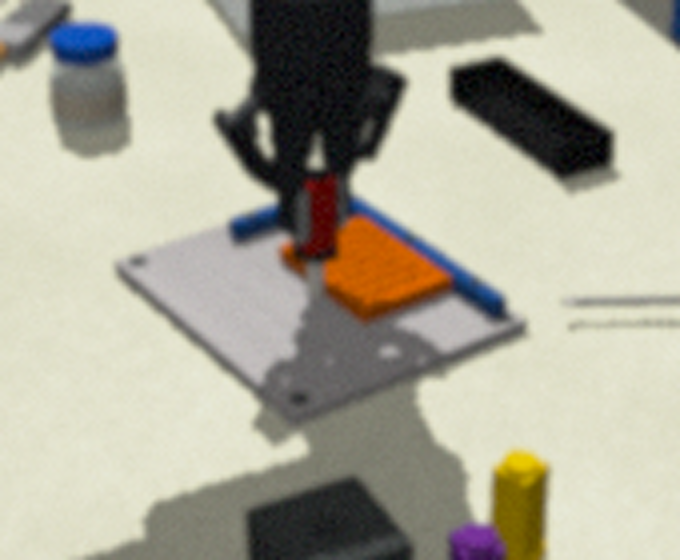

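The lens is flush on the long fence (15.9° against 15.75°) at about 5.6 N. Raising it a little towards 7 N and holding.

Request:
{"name": "carry_out", "arguments": {"series": [[0.004,0.0011,0,0,0,0,0],[0.004,0.0011,0,0,0,0,0],[0.004,0.0011,0,0,0,0,0],[0,0,0,0,0,0,0],[0,0,0,0,0,0,0]]}}

```text
t: 16.25
tool_pos: [0.5321, -0.0301, 0.0589]
tool_rot: [-1.901, -2.499, 0.003]
contact_force: [-6.0, -2.0, 0.3]
opening: 0.0212
```

```bash
python3 - <<'E'
from h import *
avg(8)
E
```

```text
t 16.65 jig xy -5.20 -9.46 z 0.0589  f -5.69 -0.94 fz 1.42
avg along x -6.40 y -0.31 z 0.93 sd 0.57
```

Request:
{"name": "carry_out", "arguments": {"series": [[0.004,0.0011,0,0,0,0,0],[0.004,0.0011,0,0,0,0,0],[0,0,0,0,0,0,0],[0,0,0,0,0,0,0],[0,0,0,0,0,0,0]]}}

```text
t: 17.15
tool_pos: [0.5322, -0.0301, 0.0589]
tool_rot: [-1.901, -2.499, 0.003]
contact_force: [-6.6, -2.3, 0.2]
opening: 0.0206
```

```bash
python3 - <<'E'
from h import *
avg(10)
E
```

```text
t 17.65 jig xy -5.16 -9.40 z 0.0588  f -6.74 -0.57 fz 0.21
avg along x -6.89 y -0.50 z 0.58 sd 0.46
```

6.9 N averaged over half a second on the long fence. Backing off and going round to the lens's −y end, turning the jaws so they line up with the second push.

Request:
{"name": "carry_out", "arguments": {"series": [[-0.36,-0.1,0,0,0,0,0],[-0.6,-0.17,0,0,0,-1,0],[0.18,-0.65,0,0,0,-1,0],[0.18,-0.65,0,0,0,-1,0],[0.18,-0.65,0,0,0,-1,0],[0.18,-0.65,0,0,0,-1,0],[0.6,0.17,0,0,0,-1,0],[0.6,0.17,0,0,0,-1,0],[0.6,0.17,0,0,0,-1,0],[0.6,0.17,0,0,0,-1,0],[0,0,0,0,0,-1,0],[0,0,0,0,0,-1,0]]}}

```text
t: 18.85
tool_pos: [0.5888, -0.0844, 0.0599]
tool_rot: [2.93, 1.131, 0.006]
contact_force: [-0.3, 0.6, -1.7]
opening: 0.0207
```

Request:
{"name": "carry_out", "arguments": {"series": [[0,0,0,0,0,-1,0],[0,0,0,0,0,-1,0],[0,0,0,0,0,-1,0],[0,0,0,0,0,-1,0],[0,0,0,0,0,-0.7,0],[0,0,0,0,0,0,0],[0,0,0,0,0,0,0]]}}

```text
t: 19.55
tool_pos: [0.5879, -0.0846, 0.0597]
tool_rot: [3.112, 0.426, 0.003]
contact_force: [0.3, 0.0, -2.7]
opening: 0.0204
```

```bash
python3 - <<'E'
from h import *
avg(3)
p=shot("wrist"); cv2.imwrite("pics/w7.png",p["frame"]); rect(p,"lens",.022)
s=shot("scene"); rect(s,"lens",.022); cv2.imwrite("pics/c7.png",cv2.resize(s["frame"][130:280,230:430],None,fx=4,fy=4,interpolation=cv2.INTER_CUBIC))
print(ctrl.get_obs()["q"])
E
```

```text
t 19.70 jig xy 33.32 -76.98 z 0.0595  f 0.28 0.22 fz -1.22
avg along x 0.04 y 0.08 z -1.59 sd 0.34
lens p0.80 c [569.5 -16.2] size [ 69.7 101.4] ang 15.53
lens p0.55 c [566.4 -18.8] size [68.  97.2] ang 15.35
[-2.68512270e-01  1.44691416e-01  1.81752511e+00  1.54363313e-04
  1.17918948e+00  1.03116797e+00]
```

View pics/w7.png

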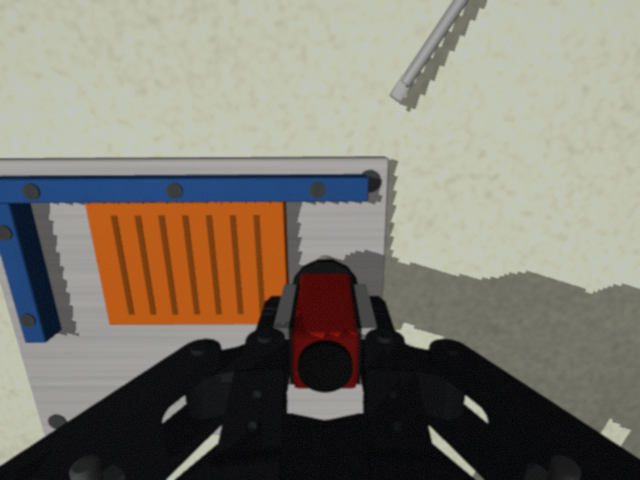

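View pics/c7.png

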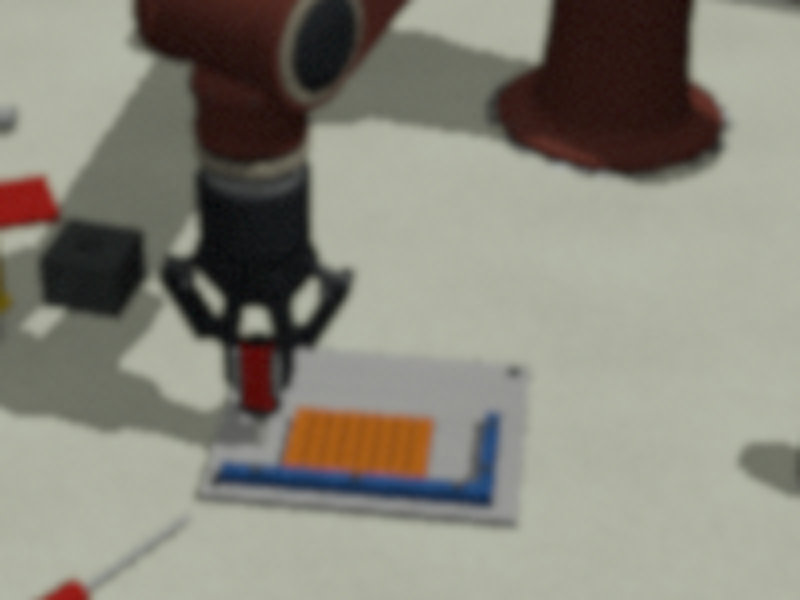

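Request:
{"name": "carry_out", "arguments": {"series": [[-0.02,0.077,0,0,0,0,0],[-0.02,0.077,0,0,0,0,0],[-0.02,0.077,0,0,0,0,0],[-0.02,0.077,0,0,0,0,0],[-0.02,0.077,0,0,0,0,0],[-0.02,0.077,0,0,0,0,0],[-0.02,0.077,0,0,0,0,0],[-0.02,0.077,0,0,0,0,0],[-0.02,0.077,0,0,0,0,0],[-0.02,0.077,0,0,0,0,0],[-0.02,0.077,0,0,0,0,0],[-0.02,0.077,0,0,0,0,0]]}}

```text
t: 21.1
tool_pos: [0.5813, -0.0614, 0.0593]
tool_rot: [3.113, 0.424, 0.0]
contact_force: [-0.4, -0.7, -1.6]
opening: 0.0206
```

```bash
python3 - <<'E'
from h import *
avg(2)
p=shot("wrist"); cv2.imwrite("pics/w8.png",p["frame"]); rect(p,"lens",.022)
E
```

```text
t 21.20 jig xy 33.62 -52.74 z 0.0593  f -0.92 -0.91 fz -0.72
avg along x -0.26 y -0.54 z -1.34 sd 0.25
lens p0.78 c [566.7  -6.3] size [ 70.3 101.5] ang 15.5
```

View pics/w8.png

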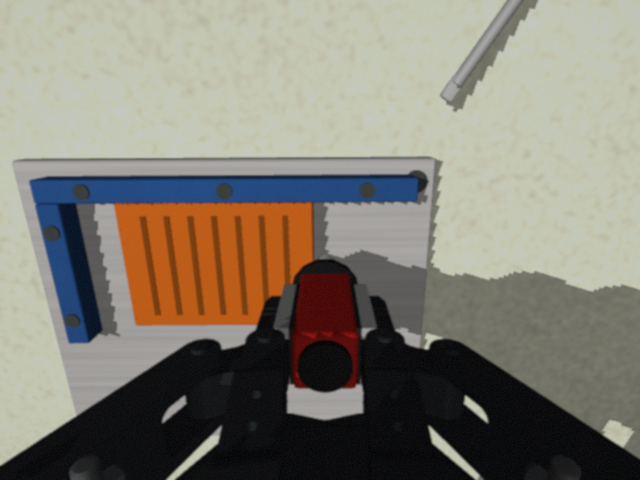

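It is sliding along the fence and staying flush, with about 26 mm left.

Request:
{"name": "carry_out", "arguments": {"series": [[-0.02,0.077,0,0,0,0,0],[-0.02,0.077,0,0,0,0,0],[-0.02,0.077,0,0,0,0,0],[-0.02,0.077,0,0,0,0,0],[-0.02,0.077,0,0,0,0,0],[-0.02,0.077,0,0,0,0,0],[-0.02,0.077,0,0,0,0,0],[-0.02,0.077,0,0,0,0,0],[-0.02,0.077,0,0,0,0,0],[-0.02,0.077,0,0,0,0,0],[-0.02,0.077,0,0,0,0,0],[0,0,0,0,0,0,0]]}}

```text
t: 22.5
tool_pos: [0.5757, -0.04, 0.0593]
tool_rot: [-3.112, -0.424, 0.0]
contact_force: [-0.7, 0.1, -1.9]
opening: 0.0211
```

```bash
python3 - <<'E'
from h import *
avg(2)
p=shot("wrist"); cv2.imwrite("pics/w9.png",p["frame"]); rect(p,"lens",.022)
E
```

```text
t 22.60 jig xy 34.08 -30.99 z 0.0593  f -0.48 0.39 fz -1.44
avg along x -0.22 y 0.45 z -1.82 sd 0.24
lens p0.59 c [560.8  14.8] size [ 70.8 100.9] ang 15.71
```

View pics/w9.png

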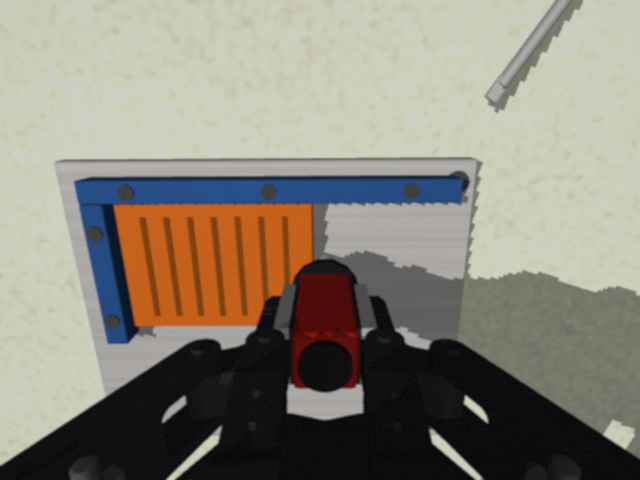

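Request:
{"name": "carry_out", "arguments": {"series": [[-0.005,0.019,0,0,0,0,0],[-0.005,0.019,0,0,0,0,0],[-0.005,0.019,0,0,0,0,0],[-0.005,0.019,0,0,0,0,0],[-0.005,0.019,0,0,0,0,0],[-0.005,0.019,0,0,0,0,0],[0,0,0,0,0,0,0]]}}

```text
t: 23.4
tool_pos: [0.5751, -0.0374, 0.0593]
tool_rot: [-3.113, -0.424, 0.0]
contact_force: [0.4, 0.0, -1.0]
opening: 0.0208
```

```bash
python3 - <<'E'
from h import *
avg(3)
E
```

```text
t 23.55 jig xy 34.07 -28.18 z 0.0593  f -0.07 0.06 fz -1.79
avg along x -0.50 y -0.09 z -0.88 sd 0.34
```

Request:
{"name": "carry_out", "arguments": {"series": [[-0.002,0.0077,0,0,0,0,0],[-0.002,0.0077,0,0,0,0,0],[-0.002,0.0077,0,0,0,0,0],[-0.002,0.0077,0,0,0,0,0],[-0.002,0.0077,0,0,0,0,0],[0,0,0,0,0,0,0]]}}

```text
t: 24.15
tool_pos: [0.5748, -0.0365, 0.0593]
tool_rot: [-3.113, -0.424, 0.0]
contact_force: [0.3, -0.9, -2.2]
opening: 0.0206
```

```bash
python3 - <<'E'
from h import *
avg(3)
E
```

```text
t 24.30 jig xy 34.13 -27.23 z 0.0593  f 0.03 -0.87 fz -1.19
avg along x -0.06 y -0.85 z -1.29 sd 0.37
```

Request:
{"name": "carry_out", "arguments": {"series": [[-0.0016,0.006,0,0,0,0,0],[-0.0016,0.006,0,0,0,0,0],[-0.0016,0.006,0,0,0,0,0],[-0.0016,0.006,0,0,0,0,0],[0,0,0,0,0,0,0]]}}

```text
t: 24.8
tool_pos: [0.5746, -0.036, 0.0593]
tool_rot: [-3.113, -0.424, 0.0]
contact_force: [-0.1, -1.4, -2.4]
opening: 0.0209
```

```bash
python3 - <<'E'
from h import *
avg(3)
E
```

```text
t 24.95 jig xy 34.11 -26.61 z 0.0593  f 1.18 -0.93 fz -1.43
avg along x 0.11 y -0.71 z -1.97 sd 0.61
```

Request:
{"name": "carry_out", "arguments": {"series": [[-0.0016,0.006,0,0,0,0,0],[-0.0016,0.006,0,0,0,0,0],[-0.0016,0.006,0,0,0,0,0],[0,0,0,0,0,0,0]]}}

```text
t: 25.35
tool_pos: [0.5746, -0.0358, 0.0593]
tool_rot: [3.112, 0.424, 0.0]
contact_force: [-0.6, -2.4, -0.7]
opening: 0.0205
```

```bash
python3 - <<'E'
from h import *
avg(3)
E
```

```text
t 25.50 jig xy 34.15 -26.40 z 0.0593  f -1.00 -2.50 fz -0.88
avg along x -0.61 y -1.93 z -1.75 sd 0.49
```

Request:
{"name": "carry_out", "arguments": {"series": [[-0.0011,0.004,0,0,0,0,0],[-0.0011,0.004,0,0,0,0,0],[-0.0011,0.004,0,0,0,0,0],[0,0,0,0,0,0,0]]}}

```text
t: 25.9
tool_pos: [0.5746, -0.0356, 0.0594]
tool_rot: [3.112, 0.424, 0.0]
contact_force: [0.7, -4.5, -2.7]
opening: 0.0206
```

```bash
python3 - <<'E'
from h import *
avg(4)
p=shot("wrist"); cv2.imwrite("pics/w10.png",p["frame"]); rect(p,"lens",.022)
E
```

```text
t 26.10 jig xy 34.17 -26.22 z 0.0594  f -0.35 -6.12 fz -3.00
avg along x -0.39 y -4.94 z -2.40 sd 0.21
lens p0.93 c [559.8  18.7] size [ 69.6 100.4] ang 15.8
```

View pics/w10.png

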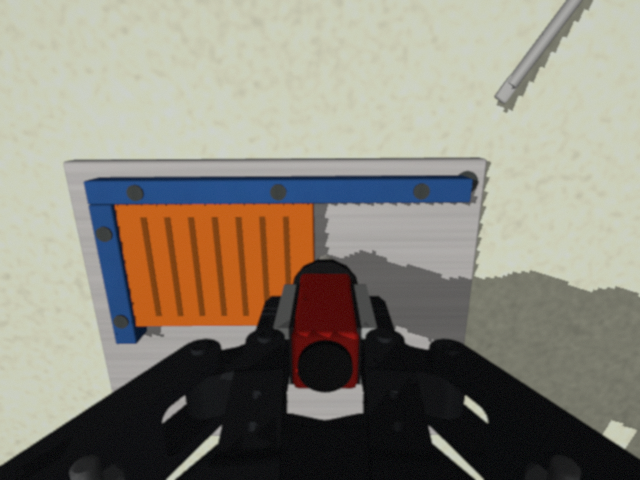

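The lens is seated in the corner with 4.9 N on the short fence. A small further step should bring it to 7 N.

Request:
{"name": "carry_out", "arguments": {"series": [[-0.001,0.003,0,0,0,0,0],[-0.001,0.003,0,0,0,0,0],[0,0,0,0,0,0,0],[0,0,0,0,0,0,0],[0,0,0,0,0,0,0]]}}

```text
t: 26.7
tool_pos: [0.5746, -0.0355, 0.0594]
tool_rot: [3.112, 0.424, 0.0]
contact_force: [1.9, -5.5, -2.1]
opening: 0.0206
```

```bash
python3 - <<'E'
from h import *
avg(8)
E
```

```text
t 27.10 jig xy 34.16 -26.19 z 0.0594  f -0.13 -5.74 fz -2.68
avg along x -0.44 y -5.18 z -2.41 sd 0.45
```

Request:
{"name": "carry_out", "arguments": {"series": [[-0.001,0.004,0,0,0,0,0],[-0.001,0.004,0,0,0,0,0],[-0.001,0.004,0,0,0,0,0],[0,0,0,0,0,0,0],[0,0,0,0,0,0,0]]}}

```text
t: 27.6
tool_pos: [0.5746, -0.0355, 0.0594]
tool_rot: [3.111, 0.424, 0.001]
contact_force: [0.3, -5.0, -2.0]
opening: 0.0206
```

```bash
python3 - <<'E'
from h import *
avg(6)
E
```

```text
t 27.90 jig xy 34.16 -26.12 z 0.0595  f -1.91 -5.79 fz -2.32
avg along x -0.49 y -6.21 z -2.07 sd 0.54
```

Request:
{"name": "carry_out", "arguments": {"series": [[-0.001,0.004,0,0,0,0,0],[-0.001,0.004,0,0,0,0,0],[-0.001,0.004,0,0,0,0,0],[0,0,0,0,0,0,0],[0,0,0,0,0,0,0],[0,0,0,0,0,0,0]]}}

```text
t: 28.5
tool_pos: [0.5746, -0.0354, 0.0595]
tool_rot: [3.111, 0.424, 0.001]
contact_force: [0.8, -7.3, -2.2]
opening: 0.021
```

```bash
python3 - <<'E'
from h import *
avg(10)
E
```

```text
t 29.00 jig xy 34.19 -26.07 z 0.0595  f -0.31 -6.98 fz -2.62
avg along x -0.72 y -6.76 z -2.35 sd 0.49
```

6.8 N averaged over half a second on the short fence. Backing straight off to check.

Request:
{"name": "carry_out", "arguments": {"series": [[0.02,-0.08,0,0,0,0,0],[0.11,-0.385,0,0,0,0,0],[0.11,-0.385,0,0,0,0,0],[0.11,-0.385,0,0,0,0,0],[0.11,-0.385,0,0,0,0,0],[0,0,0.8,0,0,0,0],[0,0,0.8,0,0,0,0],[0,0,0.8,0,0,0,0],[0,0,0,0,0,0,0],[0,0,0,0,0,0,0]]}}

```text
t: 30.0
tool_pos: [0.586, -0.0754, 0.1193]
tool_rot: [3.113, 0.423, 0.001]
contact_force: [0.5, -0.9, -1.8]
opening: 0.0209
```

```bash
python3 - <<'E'
from h import *
st()
p=shot("wrist"); rect(p,"lens",.022); rect(p,"fence_short",.024)
cv2.imwrite("pics/w11.png",p["frame"])
print(ctrl.get_obs()["tool_rot"],ctrl.get_obs()["tool_pos"])
E
```

```text
t 30.00 jig xy 34.32 -67.63 z 0.1193  f 0.26 -0.99 fz -1.78
lens p0.57 c [559.9  18.1] size [ 71.3 102.6] ang 15.47
fence_short p0.97 c [540.4  68.3] size [79.  18.4] ang 15.86
[-3.11165546 -0.42369196  0.00424389] [ 0.58473716 -0.07483075  0.1174707 ]
```

View pics/w11.png

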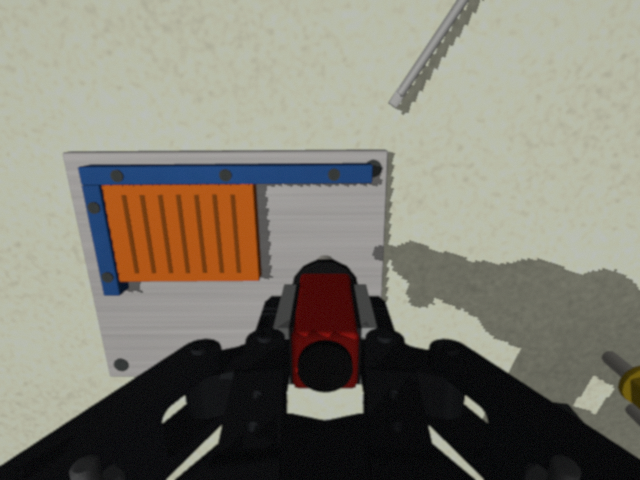

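Request:
{"name": "carry_out", "arguments": {"series": [[-0.44,-0.735,0,0,0,1,0],[-0.44,-0.735,0,0,0,1,0],[-0.44,-0.735,0,0,0,1,0],[-0.44,-0.735,0,0,0,1,0],[-0.44,-0.735,0,0,0,1,0],[-0.44,-0.735,0,0,0,1,0],[-0.44,-0.735,0,0,0,1,0],[-0.44,-0.735,0,0,0,1,0],[-0.44,-0.735,0,0,0,1,0],[-0.44,-0.735,0,0,0,1,0],[-0.44,-0.735,0,0,0,1,0],[-0.44,-0.735,0,0,0,1,0]]}}

```text
t: 31.35
tool_pos: [0.4527, -0.2956, 0.1179]
tool_rot: [-2.324, -2.111, 0.0]
contact_force: [0.1, -0.4, -0.3]
opening: 0.0208
```

Request:
{"name": "carry_out", "arguments": {"series": [[0,0,0,0,0,1,0],[0,0,0,0,0,0,0],[0,0,0,0,0,0,0]]}}

```text
t: 31.65
tool_pos: [0.4534, -0.295, 0.1183]
tool_rot: [-2.222, -2.218, 0.0]
contact_force: [-0.7, 0.0, -1.8]
opening: 0.0208
```

```bash
python3 - <<'E'
from h import *
o=ctrl.get_obs();print(o["tool_pos"],o["tool_rot"])
d=shot("side"); cv2.imwrite("pics/s12.png",cv2.resize(d["frame"][200:360,230:400],None,fx=4,fy=4,interpolation=cv2.INTER_CUBIC))
s=shot("scene"); cv2.imwrite("pics/c12.png",cv2.resize(s["frame"][110:270,210:390],None,fx=4,fy=4,interpolation=cv2.INTER_CUBIC))
print(ctrl.get_obs()["tool_pos"])
E
```

```text
[ 0.45339636 -0.29499615  0.1183287 ] [-2.22245113e+00 -2.21810969e+00  1.79555889e-05]
[ 0.45372972 -0.29492261  0.11874537]
```

View pics/s12.png

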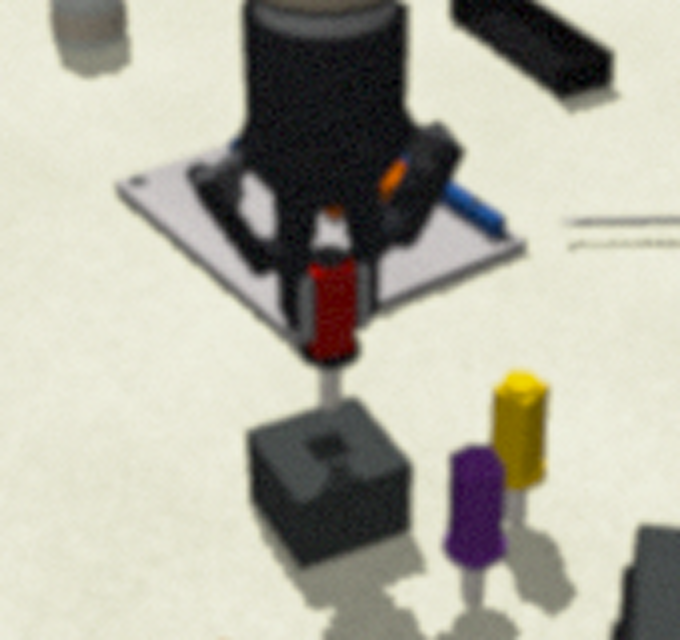

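View pics/c12.png

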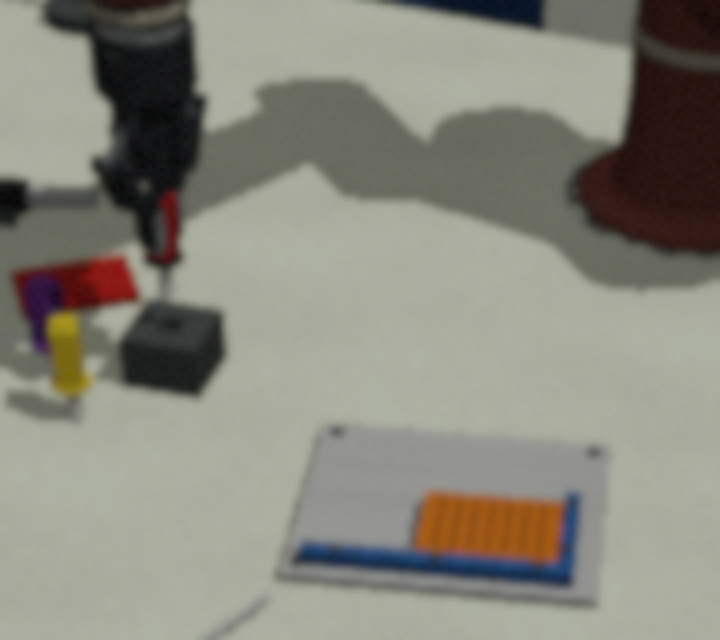

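Request:
{"name": "carry_out", "arguments": {"series": [[-0.07,0.01,0,0,0,0,0],[0,0,-0.4,0,0,0,0],[0,0,-0.4,0,0,0,0],[0,0,-0.2,0,0,0,0],[0,0,-0.2,0,0,0,0],[0,0,-0.2,0,0,0,0],[0,0,0,0,0,0,0],[0,0,0,0,0,0,0]]}}

```text
t: 32.55
tool_pos: [0.452, -0.2953, 0.0843]
tool_rot: [-2.221, -2.221, 0.0]
contact_force: [-0.6, 0.3, -1.5]
opening: 0.0207
```

```bash
python3 - <<'E'
from h import *
avg(3);print(ctrl.get_obs()["tool_pos"])
p=shot("wrist"); cv2.imwrite("pics/w13.png",p["frame"])
E
```

```text
t 32.70 jig xy -154.09 -243.18 z 0.0848  f -0.26 0.92 fz -1.03
avg along x -0.48 y 0.22 z -1.47 sd 0.14
[ 0.45230409 -0.29548235  0.08479982]
```

View pics/w13.png

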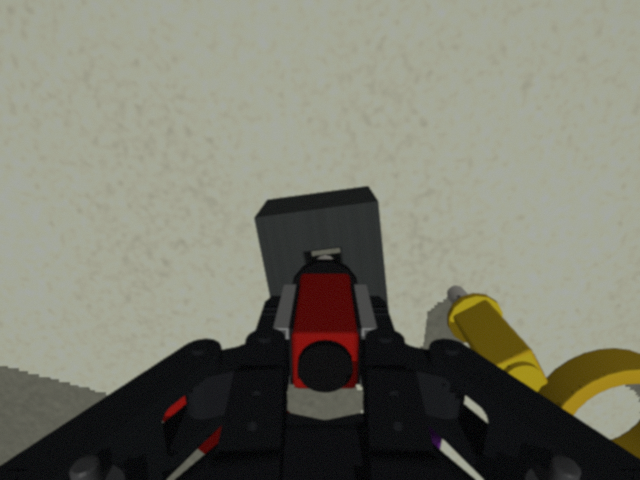

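The stem is in the hole with no side load. Lowering the rest of the way.

Request:
{"name": "carry_out", "arguments": {"series": [[0,0.03,-0.3,0,0,0,0],[0,0,-0.3,0,0,0,0],[0,0,-0.2,0,0,0,0],[0,0,-0.15,0,0,0,0],[0,0,0,0,0,0,0],[0,0,0,0,0,0,0]]}}

```text
t: 33.35
tool_pos: [0.452, -0.2945, 0.0603]
tool_rot: [-2.221, -2.221, -0.0]
contact_force: [0.2, -0.0, -1.1]
opening: 0.0208
```

```bash
python3 - <<'E'
from h import *
avg(3);print(ctrl.get_obs()["tool_pos"])
E
```

```text
t 33.50 jig xy -154.10 -242.13 z 0.0605  f 0.24 -0.12 fz -2.05
avg along x -0.13 y 0.42 z -1.03 sd 0.27
[ 0.45201635 -0.29447257  0.06047383]
```

Request:
{"name": "carry_out", "arguments": {"series": [[0,0,-0.02,0,0,0,0],[0,0,-0.02,0,0,0,0],[0,0,-0.02,0,0,0,0],[0,0,0,0,0,0,0],[0,0,0,0,0,0,0]]}}

```text
t: 34.0
tool_pos: [0.4521, -0.2946, 0.0598]
tool_rot: [-2.221, -2.221, 0.0]
contact_force: [-2.8, 1.8, 4.6]
opening: 0.0208
```

```bash
python3 - <<'E'
from h import *
avg(3);print(ctrl.get_obs()["tool_pos"])
E
```

```text
t 34.15 jig xy -154.04 -242.21 z 0.0598  f -1.76 3.16 fz 4.88
avg along x -2.13 y 2.72 z 5.45 sd 0.40
[ 0.45209439 -0.29452893  0.05977195]
```

The collar has bottomed on the block (fz went from −1 to +5 N). Releasing.

Request:
{"name": "carry_out", "arguments": {"series": [[0,0,0,0,0,0,0.3],[0,0,0,0,0,0,0.5],[0,0,0,0,0,0,0.6],[0,0,0,0,0,0,0.6],[0,0,0,0,0,0,0.6],[0,0,0.3,0,0,0,0.6],[0,0,0.8,0,0,0,0.6],[0,0,1,0,0,0,0.6],[0,0,1,0,0,0,0.6],[0,0,1,0,0,0,0.6],[0,0,1,0,0,0,0.6],[0,0,1,0,0,0,0.6]]}}

```text
t: 35.35
tool_pos: [0.452, -0.2944, 0.2133]
tool_rot: [2.221, 2.221, 0.0]
contact_force: [0.4, -0.7, -0.1]
opening: 0.0515
```

Request:
{"name": "carry_out", "arguments": {"series": [[0.3,0.8,0,0,0,0,0.6],[0.3,0.8,0,0,0,0,0.6],[0.3,0.8,0,0,0,0,0.6],[0.3,0.8,0,0,0,0,0.6],[0.3,0.8,0,0,0,0,0.6],[0.3,0.8,0,0,0,0,0.6],[0,0,0,0,0,0,0.6],[0,0,0,0,0,0,0.6]]}}

```text
t: 36.15
tool_pos: [0.4971, -0.1745, 0.212]
tool_rot: [2.22, 2.222, -0.001]
contact_force: [-0.6, 0.0, -0.4]
opening: 0.0512
```

```bash
python3 - <<'E'
from h import *
o=ctrl.get_obs();print(o["tool_pos"],o["t"])
p=shot("wrist"); cv2.imwrite("pics/w14.png",p["frame"])
for n,z in [("jig",.01),("fence_long",.024),("fence_short",.024),("lens",.022)]: rect(p,n,z)
d=shot("side"); cv2.imwrite("pics/s14.png",cv2.resize(d["frame"][200:360,230:400],None,fx=4,fy=4,interpolation=cv2.INTER_CUBIC))
E
```

```text
[ 0.49705645 -0.17452875  0.21199405] 36.15
jig p0.65 c [543.4 -54.1] size [181.7 150.6] ang 15.28
fence_long p0.80 c [619.7 -51. ] size [17.7 90.6] ang 15.84
fence_short none
lens p0.60 c [568.7 -14.9] size [71.7 33.6] ang 15.35
```

View pics/w14.png

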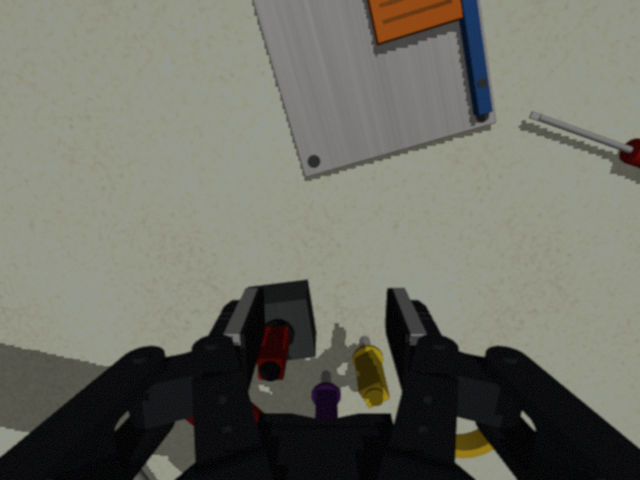

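View pics/s14.png

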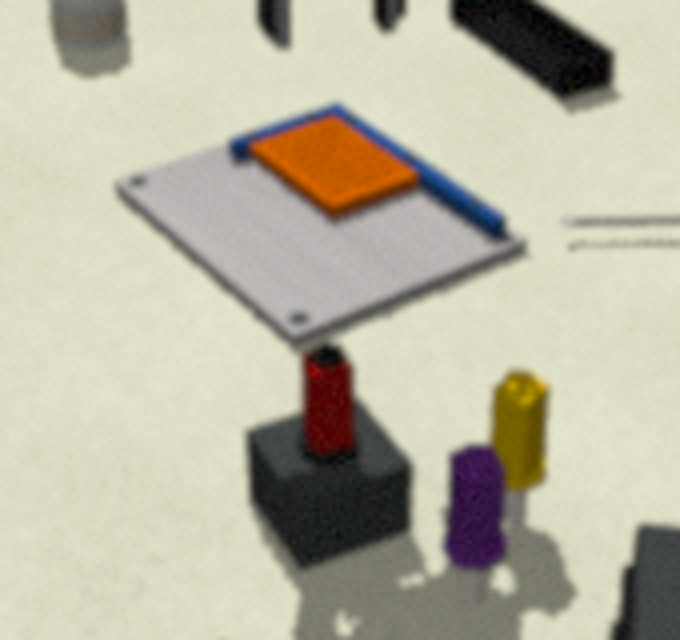

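The stick stands fully down and the lens is in the corner. One last overhead look to check for gaps.

Request:
{"name": "carry_out", "arguments": {"series": [[0.5,0.9,0,0,0,0,0.6],[0.5,0.9,0,0,0,0,0.6],[0.5,0.9,0,0,0,0,0.6],[0.5,0.9,0,0,0,0,0.6],[0.5,0.9,0,0,0,0,0.6],[0.5,0.9,0,0,0,0,0.6],[0,0,-0.8,0,0,0,0.6],[0,0,-0.8,0,0,0,0.6],[0,0,0,0,0,0,0.6],[0,0,0,0,0,0,0.6],[0,0,0,0,0,0,0.6]]}}

```text
t: 37.55
tool_pos: [0.5727, -0.04, 0.173]
tool_rot: [2.221, 2.22, 0.002]
contact_force: [0.3, -0.4, -0.4]
opening: 0.0513
```

```bash
python3 - <<'E'
from h import *
p=shot("wrist"); 
for n,z in [("jig",.01),("fence_long",.024),("fence_short",.024),("lens",.022)]: rect(p,n,z)
cv2.imwrite("pics/w15.png",cv2.resize(p["frame"][0:300,120:520],None,fx=2,fy=2,interpolation=cv2.INTER_CUBIC))
E
```

```text
jig p0.74 c [534.6 -19.9] size [181.8 221.4] ang 15.78
fence_long p0.75 c [608.3  -2.3] size [ 13.2 189.3] ang 15.77
fence_short p0.83 c [539.7  71. ] size [79.7 13.1] ang 16.7
lens p0.97 c [559.7  18.6] size [ 71.4 101.1] ang 15.53
```

View pics/w15.png

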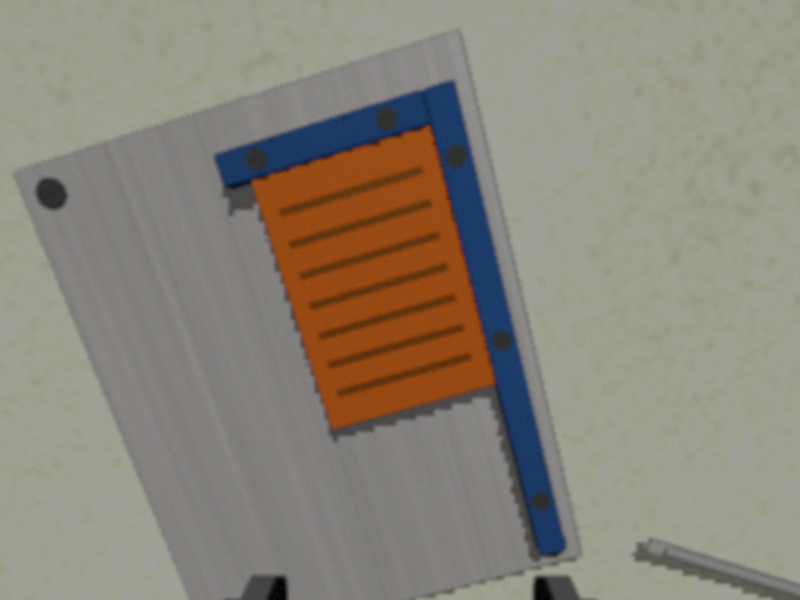

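From overhead, the lens shows no visible gap at either fence. It measures 15.5° against 15.8° for the jig, which is within measurement noise. Handing in.

```bash
python3 -c "
from station import ctrl
print(ctrl.finish_job())"
```

```text
the job is handed in; nothing more can be done
None
```

The amber lens sits square in the corner against both blue fences, and the red stick is back in its holder, fully down. I handed the job in at about 37.6 s; no verdict was given.

- **Pushes:** With the red stick alone, I pressed the lens flat on the long fence first, then slid it along to the short fence. I held each press for about 0.5–1 s at an average of 6.9 N on the long fence and 6.8 N on the short one. No reading came near 10 N, but the force sensor is noisy by about 0.5 N and I only sampled it between moves and during the holds.
- **Lens:** The last overhead picture shows no gap at either fence. The lens reads 15.5° against the jig's 15.8°. Its centre is within about 1–1.5 mm of home, the same as the calibration error, so the images can't prove contact to less than a millimetre.
- **Stick:** The downward force went from −1 N to about +5 N as the collar settled, at the same height as when I picked it up. The side picture shows it standing upright in the holder.
- **Bystanders:** I never touched anything else on the bench, and the items still in view look unmoved. I did not measure their positions again at the end.
- **Disagreement:** One late detection of the short fence read 16.7° instead of 15.8°. I took it as detection noise, because the earlier readings and the picture agree with 15.8°.

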